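# Put the bottle-warmer spacer plates away in their slots

## Task

Take the two bottle-warmer spacer plates out of the drainer and put each away in the rack, in the narrowest slot it fits: the thicker one in the middle slot, the thinner one in the narrowest. The slotted cork blocks each sit a little off to one side or the other, so feel for each slot, then press the plate firmly but gently past the spring until it stands on the slot floor, upright and about centred along the slot; don't lean hard on the rack, leave the other things alone, and let go.

Things in the scene. Friction and masses are not known exactly. Their poses are not given: they have to be found in the camera images.
- thick_plate_mid (a point): centre (half-way up) of the thicker of two upright aluminium spacer plates: 13 mm thick along its own y, 70 mm wide along x, 80 mm tall along z (upwards); about 190 g. It stands loosely in one of the drainer's two grooves (either one), upright, x along the groove; its lower edge is 40 mm below this point. Pinch it across its thickness by the upper half.
- thin_plate_mid (a point): centre (half-way up) of the thinner of two upright aluminium spacer plates: 8 mm thick along its own y, 70 mm wide along x, 80 mm tall along z (upwards); about 120 g. It stands loosely in one of the drainer's two grooves (either one), upright, x along the groove; its lower edge is 40 mm below this point. Pinch it across its thickness by the upper half.
- thick_plate: the thicker plate itself; origin at the centre of its lower edge, axes as for its centre point
- thin_plate: the thinner plate itself; origin at the centre of its lower edge, axes as for its centre point
- rack: beech tray 92 (x) by 228 (y) mm, fixed, lip 16 mm high, with three cork blocks in a row, each 76 (x) by 48 (y) mm with one deep slot along x, open at both ends. Origin: centre of the underside, z up. Block tops 44 mm, slot floors 14 mm above it; beech fillers between blocks end at 38 mm. Nominal slot lines: y = +66 (22 mm wide, stays empty), 0 (17 mm wide), -66 mm (12 mm wide).
- middle_slot (a point): point fixed on the tray: nominal middle of the 17 mm slot's mouth, 44 mm above the rack's origin. Each block can slide in the tray by itself and was left up to 9 mm from its nominal place towards +y or -y; no reading shows this and it must be felt for, block by block. It takes about 18 N sideways to shift a block. Axes as the rack.
- narrow_slot (a point): the same for the 12 mm slot, 66 mm from the middle one towards the rack's -y. Each slot is 4 mm wider than its plate: a plate more than 2 mm off the slot's true centre line lands on the block's top. Keep the force of a plate on the rack below 40 N (bumps count: touch down slowly), of the gripper on the rack below 20 N.
- slot_spring (a point): point fixed on the tray, nominal middle of the middle slot's floor. Every slot has on its +y wall a sprung steel cheek, 50 mm long, sloping out from 4 mm below the mouth to 6 mm proud at 19 mm depth, then straight; it yields into the wall. A plate sticks on it part-way and must be pushed down with roughly 2 to 12 N to the floor; the cheek then holds it against the -y wall.
- drainer: white plastic draining stand, fixed, 90 (x) by 150 (y) mm; origin at the centre of its underside. Floor 6 mm above the origin; two grooves along x at y = +38 and -38 mm, 17 mm wide between ribs whose tops are 22 mm above the origin.
- glass_bottle: bystander, to be left alone: closed glass bottle, 60 mm across, 170 mm tall; origin under its centre
- saucer: bystander, to be left alone: white ceramic saucer, 120 mm across, 16 mm tall; origin under its centre
- dosing_cup: bystander, to be left alone: small clear plastic dosing cup, 38 mm across, 34 mm tall, between the rack and the drainer; origin under its centre
- mug: bystander, to be left alone: white ceramic mug, 80 mm across, 90 mm tall; origin under its centre
- jar: bystander, to be left alone: glass jar with a steel lid, 72 mm across, 90 mm tall; origin under its centre
- spoon: bystander, to be left alone: steel spoon lying on the table; origin under its centre

How it is judged:
By the outcome, as a careful person would: the job done as asked, in the order asked, and still so for the second after the job is handed in, with the robot touching nothing.
It also fails if it takes over 70 s, if anything falls off the work surface, if the arm or the gripper's body presses on something with over 40 N, if the wrist force passes 120 N, or if a joint passes its speed limit or range.

## Robot

A 6-joint arm with a two-finger parallel gripper is mounted at the origin on the work surface. World frame = base frame: x ahead of the robot, y to its left, z up, the work surface at z = 0. Lengths are in mm, angles in rad, forces in N, time in s.
With the tool pointing down it reaches from about 350 to 975 mm from the base axis. Payload 7.1 kg.
Tool frame: the origin (TCP) lies midway between the tips of the shut fingers; the grasp point (between the pads) lies ctrl.grip_point_offset behind it (ctrl.grip_point_offset is the distance from the TCP to the grasp point, in mm); z points along the fingers, y is the line along which they close (so a half turn about z gives the same grasp; the last joint's range is limited). The gripper opens to 88 mm and grips with 3 to 60 N. Pads are 20 mm wide; open, the fingers measure 115 mm over their backs; the gripper's body (75 mm by 178 mm) begins 61 mm behind the grasp point.
Start: joints at [1.095, 0.423, 1.63, -0, 1.089, -0.019], TCP at [275.641, 560.916, 222.675] pointing down, gripper open.
Joint ranges: [-3, 3], [-0.9, 2.11], [0.09, 2.58], [-1.31, 4.45], [0.11, 2.69], [-2.54, 2.54]. Speed limits (rad/s): [2.39, 2.39, 3.01, 3.14, 3.14, 3.14].

## Interface

Orientations are given as a rotation vector (axis times angle).
In Python, from workcell import ctrl, get_image, close_job, finder gives the robot as it stands.
- The arm moves only by the tool servo_tool, never from a script. Its argument "deltas" is a list of rows, each a list of 2 entries, a list of its own where there are three numbers: the shift along the tool's x, y, z in mm, then the turn, a rotation vector about the tool's x, y, z in rad. A call has 1 to 5 rows; each row is the pose to reach, as a shift and turn from the pose commanded when the call began, along the tool's axes at that moment; what a row does not reach only later rows make up. A row lasts 1/12 s, in which the tool goes at most 41.7 mm and 7.16 degrees, less where a joint would pass 70% of its speed; a pose out of reach is approached as far as the arm can. A call with a gripper value outside its range is refused whole. "grip" is the closure, from -1 (fully open) to 1 (shut), so that 0 is half open, set as the call begins (left out, the last holds). The fingers move at their own pace and stop on an object; the grip force is fixed at half the most. Time passes only in rows, so rows that repeat a pose let the fingers close. It gives the time, the measured TCP pose, the force, the opening and the grip force at its end, in the units of the state.
- ctrl.get_obs(): the state, without advancing time (a new reading comes with each control period).
- get_image(name): name is "scene" or "side" or "wrist"; returns a dict with "frame" (400x640x3 uint8, blue, green, red), "depth" (400x640 float32, mm along the optical axis (not along the pixel's ray), 0 where there is no reading), "K" (3x3 intrinsics, pixels), "pose" (4x4, takes a point from camera to world coordinates). Camera axes: x right, y down, z forward; pixel columns grow to the right and rows downward; lengths in mm; the calibration is good to about 2 mm. A picture is of the moment at which its call begins.
- close_job(): hands the job in; it is judged then, once.
Trained networks look in a picture, given as the dict that the camera call returned (one of the last four; its "shot" number tells which), for a name from the list of things; names that differ only in an ending like _2 or _b are one class to them, and where a whole thing is asked for, a point or a joint stands for the part that bears it (a point fixed in the world has none). Each returns a list of dicts, best first, with "score" (0 to 1); they miss things now and then, are a little off and sometimes report something else, mostly with a low value. They report only what shows in the picture. A call takes as long as a camera call.
- finder.search_frame(query, picture): "rect" ([centre column, centre row, width, height] as shares, 0 to 1, of the picture: columns of its width, rows of its height, round what is visible of it).
- finder.silhouettes(query, picture): "mask" (400x640 bool, what is visible of it) and "rect" ([centre column, centre row, width, height] as shares, 0 to 1, of the picture: columns of its width, rows of its height, round what is visible of it).
The state is a dict: "t": time; "qpos": joint angles; "qvel": joint speeds; "joint_torque": joint torques, N m; "ee_pos": TCP position; "orientation": TCP orientation; "ft_force": force on the tool from outside, world axes, zero at the start; "moment": the same for the moment, N m; "width": finger opening in mm; "grasp_force": force on a finger pad.
Only numpy, scipy, OpenCV 4.12 (cv2) and the standard library are available. Lean on these libraries where they do the work, as an engineer would, in place of code of your own. Each camera call takes 0.05 s, during which the arm holds its last target. There are 200 camera calls.

## Working session

There is one attempt and no reset: what is moved stays moved. The work goes in short steps, Python scripts to look and compute and a tool call to move; the robot and the scene stay as the last step left them, time stands still between calls to the robot, and variables do not carry over. Pictures are saved under pics/ and viewed, at most 10 in all, crops included, and the job is handed in when it is done.

Besides the shell and the picture viewer there is one more tool, called after ">>>" by a JSON object that holds its "op" and its "data", one argument or row to a line. servo_tool: Moves the arm, as the interface text tells. Its arguments: {"type":"object","properties":{"deltas":{"type":"array","items":{"type":"array"}},"grip":{"type":"number"}},"required":["deltas"]}

```bash
mkdir -p pics; ls; cat > h.py <<'E'
import numpy as np, cv2
from workcell import ctrl, get_image, close_job, finder
def cloud(im, mask=None):
    d=im["depth"]; K=np.array(im["K"]); P=np.array(im["pose"])
    m=d>0
    if mask is not None: m&=mask
    v,u=np.nonzero(m); z=d[v,u]
    p=np.c_[(u-K[0,2])*z/K[0,0],(v-K[1,2])*z/K[1,1],z]
    return p@P[:3,:3].T+P[:3,3]
E
python3 - <<'E'
from h import *
o=ctrl.get_obs(); print({k:np.round(v,3) for k,v in o.items()}, ctrl.grip_point_offset)
a=[]
for n in ["scene","side"]:
    im=get_image(n); np.savez("pics/%s.npz"%n,**{k:im[k] for k in("frame","depth","K","pose")}); cv2.imwrite("pics/%s1.png"%n,im["frame"])
    print(n,np.round(im["pose"],2).tolist())
    for q in["thick_plate","thin_plate","rack","drainer","glass_bottle","saucer","dosing_cup","mug","jar","spoon"]:
        for r in finder.silhouettes(q,im)[:2]:
            if r["score"]<.3: continue
            c=cloud(im,r["mask"]); 
            if len(c): print(q,round(r["score"],2),np.round(np.array(r["rect"])*[640,400,640,400]),len(c),np.round(np.median(c,0)),np.round(np.percentile(c,2,axis=0)),np.round(np.percentile(c,98,axis=0)))
E
```

```text
pics
{'t': np.float64(0.0), 'qpos': array([ 1.095,  0.424,  1.631,  0.   ,  1.089, -0.019]), 'qvel': array([-0.   , -0.   ,  0.001,  0.001,  0.002,  0.001]), 'joint_torque': array([-0.0000e+00, -5.4462e+01, -2.7368e+01,  6.4000e-02,  2.3000e-02,
       -0.0000e+00]), 'ee_pos': array([275.402, 560.439, 221.913]), 'orientation': array([-7.11e-01, -3.06e+00,  2.00e-03]), 'ft_force': array([-1.061, -0.637,  0.159]), 'moment': array([-0.019,  0.018,  0.048]), 'grasp_force': np.float64(0.0), 'width': np.float64(87.738)} 18.700000000000003
scene [[0.31, 0.72, -0.63, 1328.8], [0.95, -0.24, 0.19, -230.78], [-0.02, -0.65, -0.76, 979.81], [0.0, 0.0, 0.0, 1.0]]
thick_plate 0.75 [269. 213.  15.  43.] 277 [ 604. -157.   73.] [ 555. -164.   11.] [ 621. -148.   90.]
thin_plate 0.67 [241. 221.  12.  37.] 157 [ 611. -231.   70.] [ 563. -237.    5.] [ 628. -224.   90.]
drainer 0.56 [258. 228.  63.  44.] 1358 [ 596. -199.    7.] [ 545. -266.    2.] [ 634. -121.   24.]
glass_bottle 0.84 [397. 223.  27.  54.] 1036 [758. 116.  98.] [732.  97.  10.] [772. 144. 171.]
glass_bottle 0.52 [163. 237.  49.  48.] 1
[... 1350 characters left out ...]
36. 108.  94.] [713.  98.  15.] [765. 132. 172.]
glass_bottle 0.36 [381. 228.  39.  32.] 966 [767. -76.  11.] [ 711. -133.    1.] [819. -22.  19.]
saucer 0.69 [382. 228.  36.  35.] 911 [767. -75.  11.] [ 713. -132.    4.] [819. -27.  19.]
dosing_cup 0.73 [308. 210.  14.  14.] 149 [553.  -1.  24.] [536. -14.   2.] [567.  23.  37.]
mug 0.64 [333. 335.  40.  56.] 1692 [ 576. -408.   47.] [ 538. -461.    1.] [ 614. -364.   92.]
jar 0.74 [387. 277.  28.  42.] 1012 [ 726. -294.   70.] [ 698. -311.    3.] [ 760. -246.   93.]
spoon 0.78 [275. 132.  48.  19.] 271 [429. 423.  12.] [363. 388.   0.] [536. 491.  23.]
spoon 0.55 [304. 178.  32.  51.] 1316 [539. 132.  40.] [496.  52.   7.] [583. 254.  48.]
```

```bash
python3 - <<'E'
from h import *
a=np.load("pics/scene.npz"); f=a["frame"]
cv2.imwrite("pics/c1.png",cv2.resize(f[140:300,140:440],(800,427),interpolation=cv2.INTER_CUBIC))
for n in["scene","side"]:
    im=dict(np.load("pics/%s.npz"%n)); c=cloud(im)
    def rect(s):
        r=cv2.minAreaRect(s[:,:2].astype(np.float32)); return np.round(r[0],1),np.round(r[1],1),round(r[2],2),len(s)
    # plates: tops
    for lo,hi in[(-190,-125),(-265,-200)]:
        s=c[(c[:,0]>530)&(c[:,0]<650)&(c[:,1]>lo)&(c[:,1]<hi)&(c[:,2]>35)&(c[:,2]<100)]
        print(n,"plate",rect(s),s[:,2].max(), np.polyfit(s[:,0],s[:,1],1))
    s=c[(c[:,0]>470)&(c[:,0]<620)&(c[:,1]>35)&(c[:,1]<300)&(c[:,2]>8)&(c[:,2]<60)]
    print(n,"rack",rect(s))
    s=s[s[:,2]>42]; print(rect(s))
E
```

```text
scene plate (array([ 586.3, -155.7]), array([72.8, 13.6]), 3.56, 226) 91.43503322597235 [ 9.06551997e-02 -2.10425114e+02]
scene plate (array([ 593.1, -231.3]), array([71.3,  8.3]), 3.33, 133) 90.76396402665489 [ 7.76326481e-02 -2.78011533e+02]
scene rack (array([541.6, 165.2]), array([ 96.6, 230.1]), 1.04, 2286)
(array([540.6, 161.2]), array([ 78.5, 192.9]), 0.94, 705)
side plate (array([ 584.5, -154.2]), array([70.4, 17. ]), 4.26, 409) 90.59886824531327 [ 5.40193320e-02 -1.89681285e+02]
side plate (array([ 591.1, -230.7]), array([70.5, 11.6]), 1.36, 391) 90.33224666955562 [ 6.20270435e-02 -2.68806648e+02]
side rack (array([540.1, 164.8]), array([ 91.9, 228.4]), 1.21, 1308)
(array([540.1, 163.6]), array([ 75.7, 198.3]), 1.27, 554)
```

View pics/c1.png

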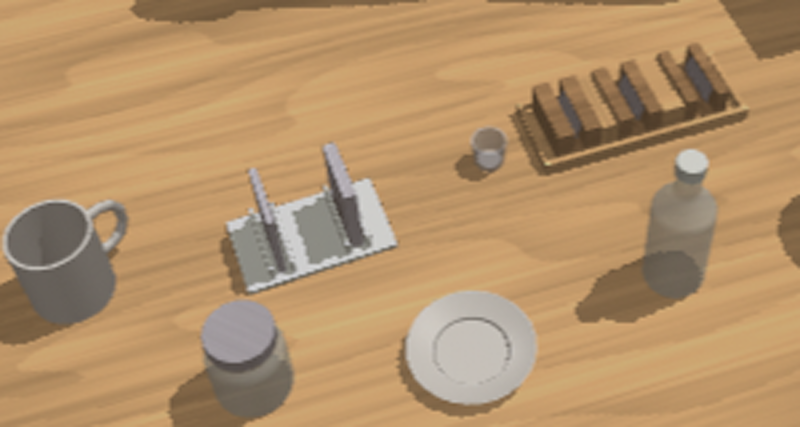

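The crop shows the thick plate at about (340,190) and the thin plate at (265,220), both in the drainer. The rack is at (630,105) with three cork blocks, and the cup sits between rack and drainer. I'll fly over the rack for a close look.

>>> {"op": "servo_tool", "data": {
  "deltas": [
    [[-172, -100, -33], [0, 0, 0]],
    [[-172, -100, -33], [0, 0, 0]],
    [[-172, -100, -33], [0, 0, 0]],
    [[-172, -100, -33], [0, 0, 0]],
    [[-172, -100, -33], [0, 0, 0]]
  ]
}}

```text
t: 1.52
ee_pos: [386.9, 393.3, 256.2]
orientation: [0.711, 3.06, 0.0]
ft_force: [-0.3, 0.8, -0.7]
width: 87.8
grasp_force: 0.0
```

>>> {"op": "servo_tool", "data": {
  "deltas": [
    [[-172, -100, -33], [0, 0, 0]],
    [[-172, -100, -33], [0, 0, 0]],
    [[-172, -100, -33], [0, 0, 0]],
    [[-172, -100, -33], [0, 0, 0]],
    [[-172, -100, -33], [0, 0, 0]]
  ]
}}

```text
t: 1.93
ee_pos: [497.4, 227.4, 289.5]
orientation: [0.712, 3.059, 0.0]
ft_force: [0.0, 0.6, 0.3]
width: 88.0
grasp_force: 0.0
```

>>> {"op": "servo_tool", "data": {
  "deltas": [
    [[-68, -39, -14], [0, 0, -0.12]],
    [[-68, -39, -14], [0, 0, -0.24]],
    [[-68, -39, -14], [0, 0, -0.36]],
    [[-68, -39, -14], [0, 0, -0.475]],
    [[-68, -39, -14], [0, 0, -0.475]]
  ]
}}

```text
t: 2.35
ee_pos: [540.4, 163.8, 302.8]
orientation: [-0.032, 3.141, 0.0]
ft_force: [-0.0, 1.3, -0.4]
width: 87.5
grasp_force: 0.0
```

```bash
cat >> h.py <<'E'
from scipy.spatial.transform import Rotation as R
def togo(x,y,z,yaw):
    """shift/turn in tool axes; yaw = world angle of (tool y axis) minus 90deg, rad"""
    o=ctrl.get_obs(); r=R.from_rotvec(o["orientation"]).as_matrix()
    t=R.from_matrix(np.c_[[-np.cos(yaw),-np.sin(yaw),0],[-np.sin(yaw),np.cos(yaw),0],[0,0,-1]]).as_matrix()
    print("pos",np.round(o["ee_pos"],1),"F",np.round(o["ft_force"],1),"w",round(float(o["width"]),1),"t",o["t"],
     "shift",np.round(r.T@(np.array([x,y,z])-o["ee_pos"]),1),"turn",np.round(R.from_matrix(r.T@t).as_rotvec(),3))
E
python3 - <<'E'
from h import *
togo(540,165,302,0.02)
im=get_image("wrist"); np.savez("pics/w1.npz",**{k:im[k] for k in("frame","depth","K","pose")}); cv2.imwrite("pics/w1.png",im["frame"])
print(np.round(im["pose"],2).tolist())
c=cloud(im); print(c.min(0),c.max(0))
# top-view height map of rack
s=c[(c[:,0]>525)&(c[:,0]<555)&(c[:,1]>40)&(c[:,1]<290)]
b=np.floor(s[:,1]/3).astype(int)
for k in range(b.min(),b.max()+1):
    z=s[b==k,2]
    if len(z): print(k*3,int(np.median(z)),end=" | ")
E
```

```text
pos [540.4 163.8 302.8] F [-0.   1.3 -0.4] w 87.5 t 2.35 shift [0.4 1.2 0.8] turn [0.    0.    0.001]
[[-0.02, 0.97, 0.26, 469.75], [1.0, 0.02, 0.01, 163.62], [-0.0, 0.26, -0.97, 464.92], [0.0, 0.0, 0.0, 1.0]]
[ 341.80133993 -309.6401104    -3.83628684] [923.96407878 637.69195534 420.68624439]
39 0 | 42 0 | 45 0 | 48 1 | 51 16 | 54 16 | 57 12 | 66 44 | 69 44 | 72 44 | 75 44 | 78 44 | 81 44 | 84 28 | 87 14 | 90 29 | 93 35 | 96 44 | 99 406 | 102 406 | 105 406 | 108 361 | 111 351 | 114 346 | 117 385 | 120 332 | 123 38 | 126 38 | 129 38 | 132 38 | 135 44 | 138 44 | 141 44 | 144 44 | 147 43 | 150 14 | 153 14 | 156 14 | 159 26 | 162 33 | 165 40 | 168 44 | 171 44 | 174 44 | 177 44 | 180 44 | 183 37 | 186 37 | 189 38 | 192 38 | 195 38 | 198 38 | 201 38 | 204 38 | 207 341 | 210 376 | 213 343 | 216 348 | 219 357 | 222 44 | 225 14 | 228 14 | 231 14 | 234 14 | 237 22 | 240 34 | 243 40 | 246 44 | 249 44 | 252 44 | 255 44 | 264 8 | 267 8 | 270 8 | 273 14 | 276 16 | 279 15 | 282 0 | 285 0 | 288 0 |
```

View pics/w1.png

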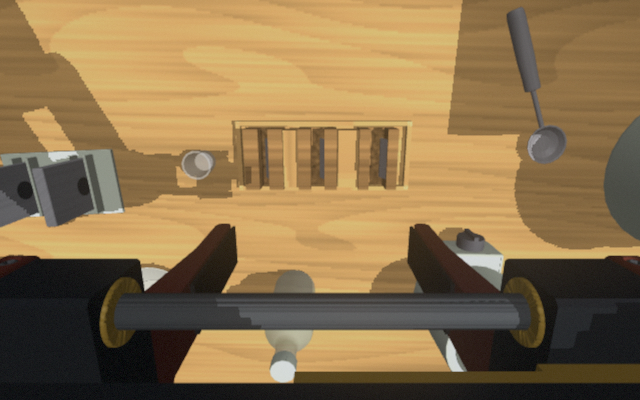

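The wrist view shows the rack at columns 233–412. Its narrow slot is on the left (-y) at about column 264, the middle slot at 318 and the wide one at 378. I'll measure the slot edges finely.

```bash
python3 - <<'E'
from h import *
im=dict(np.load("pics/w1.npz")); d=im["depth"]; K=im["K"]; P=im["pose"]
c=cloud(im); c=c[c[:,2]<60]
s=c[(c[:,0]>480)&(c[:,0]<600)&(c[:,1]>30)&(c[:,1]<300)&(c[:,2]>12)]
r=cv2.minAreaRect(s[:,:2].astype(np.float32)); print(r)
yw=np.deg2rad(r[2] if r[2]<45 else r[2]-90); print("yaw",yw)
yp=c[:,1]-(c[:,0]-540)*np.tan(yw)
m=(c[:,0]>500)&(c[:,0]<580)&(c[:,1]>40)&(c[:,1]<290)
Y=yp[m];Z=c[m,2]
b=np.floor(Y).astype(int)
print([(k,int(round(100*np.mean(abs(Z[b==k]-44)<2.0)))) for k in range(60,262) if (b==k).any()])
# plates in drainer from this view
for lo,hi in[(-190,-125),(-265,-200)]:
    q=c0=cloud(im); q=q[(q[:,0]>530)&(q[:,0]<650)&(q[:,1]>lo)&(q[:,1]<hi)&(q[:,2]>82)&(q[:,2]<100)]
    if len(q)>5: print(cv2.minAreaRect(q[:,:2].astype(np.float32)),np.median(q[:,2]))
E
```

```text
((539.7430419921875, 165.63697814941406), (92.02924346923828, 228.82461547851562), 1.1491267681121826)
yaw 0.02005604562635897
[(60, 0), (61, 0), (62, 0), (63, 0), (64, 0), (65, 0), (66, 20), (67, 93), (68, 88), (69, 91), (70, 93), (71, 91), (72, 91), (73, 94), (74, 89), (75, 88), (76, 91), (77, 94), (78, 91), (79, 90), (80, 94), (81, 91), (82, 92), (83, 87), (84, 68), (85, 13), (86, 0), (87, 0), (88, 0), (89, 0), (90, 0), (91, 0), (92, 0), (93, 0), (94, 0), (95, 0), (96, 0), (97, 88), (98, 98), (99, 92), (100, 89), (101, 92), (102, 94), (103, 92), (104, 96), (105, 91), (106, 96), (107, 90), (108, 87), (109, 92), (110, 98), (111, 90), (112, 92), (113, 92), (114, 93), (115, 22), (116, 0), (117, 0), (118, 0), (119, 0), (120, 0), (121, 0), (122, 0), (123, 0), (124, 0), (125, 0), (126, 0), (127, 0), (128, 0), (129, 0), (130, 0), (131, 0), (132, 0), (133, 0), (134, 87), (135, 92), (136, 92), (137, 93), (138, 92), (139, 94), (140, 90), (141, 95), (142, 93), (143, 92), (144, 96), (145, 91), (146, 90), (147, 92), (148, 95), (149, 38), (150, 0), (151, 0), (152, 0), (153, 0), (154, 0), (155, 0
[... 467 characters left out ...]
), (202, 0), (203, 0), (204, 0), (205, 0), (206, 0), (207, 0), (208, 0), (209, 25), (210, 94), (211, 96), (212, 92), (213, 92), (214, 96), (215, 94), (216, 96), (217, 94), (218, 93), (219, 92), (220, 93), (221, 94), (222, 92), (224, 0), (225, 0), (226, 0), (227, 0), (228, 0), (229, 0), (230, 0), (231, 0), (232, 0), (233, 0), (234, 0), (235, 0), (236, 0), (237, 0), (238, 0), (239, 0), (240, 0), (241, 0), (242, 0), (243, 2), (244, 22), (245, 87), (246, 95), (247, 94), (248, 95), (249, 94), (250, 100), (251, 98), (252, 96), (253, 98), (254, 94), (255, 94), (256, 96), (257, 100)]
((583.4056396484375, -154.450927734375), (69.87405395507812, 15.39763355255127), 3.234680414199829) 85.96725786625677
```

The camera shows narrow slot centre y≈91 and middle slot y≈158.3 (at x=540), with rack yaw 0.02 and centre x 539.7. I'll feel to confirm that later. Next, the thick plate.

>>> {"op": "servo_tool", "data": {
  "deltas": [
    [[-19, -160, 80], [0, 0, 0]],
    [[-19, -160, 80], [0, 0, 0]],
    [[-19, -160, 80], [0, 0, 0]],
    [[-19, -160, 80], [0, 0, 0]],
    [[-19, -160, 80], [0, 0, 0]]
  ]
}}

```text
t: 2.82
ee_pos: [560.7, 2.0, 220.1]
orientation: [0.02, -3.138, 0.002]
ft_force: [-0.6, 0.0, 0.0]
width: 87.9
grasp_force: 0.0
```

>>> {"op": "servo_tool", "data": {
  "deltas": [
    [[-19, -160, 80], [0, 0, -0.038]],
    [[-19, -160, 80], [0, 0, -0.038]],
    [[-19, -160, 80], [0, 0, -0.038]],
    [[-19, -160, 80], [0, 0, -0.038]],
    [[-19, -160, 80], [0, 0, -0.038]]
  ]
}}

```text
t: 3.23
ee_pos: [583.4, -157.4, 140.5]
orientation: [0.08, -3.139, 0.0]
ft_force: [0.2, 0.2, -0.7]
width: 88.0
grasp_force: 0.0
```

```bash
python3 - <<'E'
from h import *
togo(585,-154.7,49,0.058)
im=get_image("wrist"); cv2.imwrite("pics/w2.png",im["frame"])
c=cloud(im)
for lo,hi in[(-190,-125),(-265,-200)]:
    q=c[(c[:,0]>530)&(c[:,0]<650)&(c[:,1]>lo)&(c[:,1]<hi)&(c[:,2]>81)&(c[:,2]<92)]
    if len(q)>5: print(cv2.minAreaRect(q[:,:2].astype(np.float32)),np.median(q[:,2]),len(q))
E
```

```text
pos [ 583.4 -157.4  140.5] F [ 0.2  0.2 -0.7] w 88.0 t 3.2333 shift [-1.9  2.7 91.5] turn [-0.    -0.002 -0.007]
((583.58837890625, -154.50025939941406), (70.21968078613281, 12.993748664855957), 3.7218921184539795) 86.06157841593654 1967
((578.4364013671875, -230.70394897460938), (46.288028717041016, 8.408903121948242), 4.143731117248535) 85.89363385503034 883
```

>>> {"op": "servo_tool", "data": {
  "deltas": [
    [[0, 3, 30], [0, 0, -0.014]],
    [[0, 3, 60], [0, 0, -0.014]],
    [[0, 3, 80], [0, 0, -0.014]],
    [[0, 3, 91], [0, 0, -0.014]],
    [[0, 3, 91], [0, 0, -0.014]]
  ]
}}

```text
t: 3.7
ee_pos: [582.5, -149.7, 50.0]
orientation: [0.11, -3.136, -0.002]
ft_force: [-1.4, -0.2, -0.6]
width: 87.6
grasp_force: 0.0
```

>>> {"op": "servo_tool", "data": {
  "deltas": [
    [[0, 0, 0], [0, 0, 0]],
    [[0, 0, 0], [0, 0, 0]],
    [[0, 0, 0], [0, 0, 0]],
    [[0, 0, 0], [0, 0, 0]],
    [[0, 0, 0], [0, 0, 0]]
  ],
  "grip": 1
}}

```text
t: 4.12
ee_pos: [584.3, -151.7, 52.7]
orientation: [-0.11, 3.138, -0.001]
ft_force: [-0.2, -0.3, -0.6]
width: 58.0
grasp_force: 0.0
```

>>> {"op": "servo_tool", "data": {
  "deltas": [
    [[0, 0, 0], [0, 0, 0]],
    [[0, 0, 0], [0, 0, 0]],
    [[0, 0, 0], [0, 0, 0]]
  ]
}}

```text
t: 4.37
ee_pos: [583.7, -151.7, 51.8]
orientation: [-0.11, 3.139, -0.0]
ft_force: [0.1, 0.3, 0.0]
width: 37.9
grasp_force: 0.0
```

>>> {"op": "servo_tool", "data": {
  "deltas": [
    [[0, -2.7, 2], [0, 0, 0]],
    [[0, -2.7, 2], [0, 0, 0]],
    [[0, -2.7, 2], [0, 0, 0]],
    [[0, -2.7, 2], [0, 0, 0]],
    [[0, -2.7, 2], [0, 0, 0]]
  ]
}}

```text
t: 4.78
ee_pos: [583.7, -154.3, 49.5]
orientation: [0.11, -3.139, 0.0]
ft_force: [-0.8, -0.8, -1.1]
width: 12.7
grasp_force: 30.0
```

>>> {"op": "servo_tool", "data": {
  "deltas": [
    [[0, 0, 0], [0, 0, 0]],
    [[0, 0, 0], [0, 0, 0]],
    [[0, 0, 0], [0, 0, 0]]
  ]
}}

```text
t: 5.03
ee_pos: [583.6, -154.2, 49.5]
orientation: [0.11, -3.139, -0.0]
ft_force: [0.2, -0.4, -2.0]
width: 13.0
grasp_force: 30.0
```

>>> {"op": "servo_tool", "data": {
  "deltas": [
    [[0, 0, -20], [0, 0, 0]],
    [[0, 0, -45], [0, 0, 0]],
    [[0, 0, -75], [0, 0, 0]],
    [[0, 0, -90], [0, 0, 0]],
    [[0, 0, -90], [0, 0, 0]]
  ]
}}

```text
t: 5.45
ee_pos: [586.1, -154.8, 143.3]
orientation: [-0.11, 3.134, -0.003]
ft_force: [1.0, 0.2, -1.8]
width: 12.7
grasp_force: 30.0
```

>>> {"op": "servo_tool", "data": {
  "deltas": [
    [[3, 30, 0], [0, 0, 0]],
    [[5, 65, 0], [0, 0, 0]],
    [[8, 100, 0], [0, 0, 0]],
    [[10, 130, 0], [0, 0, 0]],
    [[10.8, 157.3, 0], [0, 0, 0]]
  ]
}}

```text
t: 5.87
ee_pos: [560.3, 3.6, 138.2]
orientation: [0.11, -3.137, -0.0]
ft_force: [1.0, -0.6, -1.9]
width: 12.7
grasp_force: 30.0
```

>>> {"op": "servo_tool", "data": {
  "deltas": [
    [[3, 35, 0], [0, 0, 0.02]],
    [[5, 70, 5], [0, 0, 0.05]],
    [[8, 105, 10], [0, 0, 0.05]],
    [[10, 135, 20], [0, 0, 0.05]],
    [[10.9, 157.4, 25], [0, 0, 0.05]]
  ]
}}

```text
t: 6.28
ee_pos: [538.1, 160.2, 112.5]
orientation: [0.034, -3.139, 0.001]
ft_force: [0.7, 0.6, -2.2]
width: 12.9
grasp_force: 30.0
```

>>> {"op": "servo_tool", "data": {
  "deltas": [
    [[0, 0, 0], [0, 0, 0]],
    [[0, 0, 0], [0, 0, 0]],
    [[0, 0, 0], [0, 0, 0]],
    [[0, 0, 0], [0, 0, 0]]
  ]
}}

```text
t: 6.62
ee_pos: [540.0, 157.2, 114.4]
orientation: [0.03, -3.141, 0.001]
ft_force: [0.3, 0.0, -1.9]
width: 12.8
grasp_force: 30.0
```

```bash
python3 - <<'E'
from h import *
togo(540,158.2,92,0.02)
im=get_image("wrist"); cv2.imwrite("pics/w3.png",im["frame"])
c=cloud(im)
s=c[(c[:,0]>480)&(c[:,0]<600)&(c[:,1]>30)&(c[:,1]<300)&(c[:,2]>12)&(c[:,2]<48)]
print(cv2.minAreaRect(s[:,:2].astype(np.float32)),len(s))
q=c[(abs(c[:,0]-540)<60)&(abs(c[:,1]-158)<16)&(c[:,2]>66)&(c[:,2]<150)]
print(len(q))
if len(q)>5: print(q.min(0),q.max(0),cv2.minAreaRect(q[:,:2].astype(np.float32)))
E
```

```text
pos [540.  157.2 114.4] F [ 0.3  0.  -1.9] w 12.8 t 6.6167 shift [-0.   1.  22.4] turn [-0.    -0.001 -0.001]
((539.8934326171875, 166.179931640625), (92.8054428100586, 229.1135711669922), 1.1453144550323486) 28779
2307
[504.54201604 142.14943907  71.04296328] [575.39182154 173.85378436 149.99782001] ((539.4610595703125, 155.95614624023438), (30.96023178100586, 70.86998748779297), 79.13290405273438)
```

View pics/w3.png

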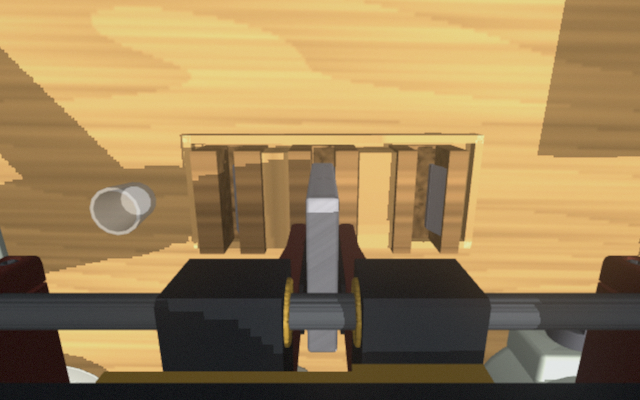

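Plate held at columns 305–338 over the middle slot (visible slot at about 312–335). I'll measure both in this same type of view.

```bash
python3 - <<'E'
from h import *
im=get_image("wrist"); c=cloud(im)
yp=c[:,1]-(c[:,0]-540)*0.02
q=(abs(c[:,0]-540)<38)&(abs(yp-157.5)<14)&(c[:,2]>110)&(c[:,2]<156)
for z0 in(78,90,145,152):
    q=(abs(c[:,0]-540)<38)&(abs(yp-157.5)<14)&(abs(c[:,2]-z0)<4); print(z0,q.sum(),np.percentile(yp[q],[2,50,98]) if q.sum() else '')
m=(c[:,0]>490)&(c[:,0]<580)&(c[:,2]<50)
b=np.floor(yp).astype(int)
print([(k,int(round(100*np.mean(abs(c[m&(b==k),2]-44)<2.0)))) for k in list(range(64,70))+list(range(82,100))+list(range(113,118))+list(range(131,137))+list(range(146,152))+list(range(164,170))+list(range(180,186)) if (m&(b==k)).any()])
E
```

```text
78 43 [151.94942058 157.8077815  163.83710298]
90 59 [152.19605606 157.84924823 164.01273336]
145 446 [143.9759541  157.22592168 170.98537641]
152 4126 [147.57774206 158.01709071 167.66527849]
[(64, 0), (65, 0), (66, 0), (67, 74), (68, 80), (69, 83), (82, 83), (83, 82), (84, 80), (85, 13), (86, 1), (87, 0), (88, 0), (89, 0), (90, 0), (91, 0), (92, 0), (93, 0), (94, 0), (95, 0), (96, 0), (97, 74), (98, 83), (99, 83), (113, 82), (114, 84), (115, 38), (116, 0), (117, 0), (131, 0), (132, 0), (133, 0), (134, 50), (135, 78), (136, 80), (146, 68), (147, 66), (148, 62), (149, 49), (150, 22), (151, 0), (164, 0), (165, 0), (166, 0), (167, 48), (168, 69), (169, 67), (180, 80), (181, 79), (182, 76), (183, 0), (184, 0), (185, 0)]
```

>>> {"op": "servo_tool", "data": {
  "deltas": [
    [[0, 0.6, 8], [0, 0, 0]],
    [[0, 0.6, 15], [0, 0, 0]],
    [[0, 0.6, 20], [0, 0, 0]],
    [[0, 0.6, 23], [0, 0, 0]],
    [[0, 0.6, 23], [0, 0, 0]]
  ]
}}

```text
t: 7.13
ee_pos: [539.4, 158.4, 90.5]
orientation: [0.031, -3.14, 0.001]
ft_force: [0.0, 0.1, -2.0]
width: 12.9
grasp_force: 30.0
```

>>> {"op": "servo_tool", "data": {
  "deltas": [
    [[0, 0, 1], [0, 0, 0]],
    [[0, 0, 2], [0, 0, 0]],
    [[0, 0, 3], [0, 0, 0]],
    [[0, 0, 4], [0, 0, 0]],
    [[0, 0, 5], [0, 0, 0]]
  ]
}}

```text
t: 7.55
ee_pos: [540.2, 158.8, 86.8]
orientation: [-0.032, 3.141, 0.0]
ft_force: [0.3, 0.4, -2.1]
width: 12.8
grasp_force: 30.0
```

>>> {"op": "servo_tool", "data": {
  "deltas": [
    [[0, 0, 0.5], [0, 0, 0]],
    [[0, 0, 1], [0, 0, 0]],
    [[0, 0, 1], [0, 0, 0]]
  ]
}}

```text
t: 7.8
ee_pos: [540.0, 158.8, 85.6]
orientation: [0.032, -3.141, 0.0]
ft_force: [-0.9, 0.1, -2.6]
width: 12.6
grasp_force: 30.0
```

>>> {"op": "servo_tool", "data": {
  "deltas": [
    [[0, 0, 0.7], [0, 0, 0]],
    [[0, 0, 1.4], [0, 0, 0]],
    [[0, 0, 2], [0, 0, 0]],
    [[0, 0, 2], [0, 0, 0]]
  ]
}}

```text
t: 8.13
ee_pos: [540.0, 158.7, 83.5]
orientation: [0.032, -3.141, 0.0]
ft_force: [-0.4, 0.1, -2.4]
width: 12.6
grasp_force: 30.0
```

>>> {"op": "servo_tool", "data": {
  "deltas": [
    [[0, 0, 1], [0, 0, 0]],
    [[0, 0, 2], [0, 0, 0]],
    [[0, 0, 3], [0, 0, 0]],
    [[0, 0, 3], [0, 0, 0]]
  ]
}}

```text
t: 8.47
ee_pos: [540.3, 158.5, 80.7]
orientation: [-0.032, 3.141, -0.001]
ft_force: [-0.0, -1.9, -0.6]
width: 13.2
grasp_force: 30.0
```

>>> {"op": "servo_tool", "data": {
  "deltas": [
    [[0, -0.2, 1], [0, 0, 0]],
    [[0, -0.4, 2], [0, 0, 0]],
    [[0, -0.6, 3], [0, 0, 0]],
    [[0, -0.8, 4], [0, 0, 0]],
    [[0, -0.8, 4], [0, 0, 0]]
  ]
}}

```text
t: 8.88
ee_pos: [540.3, 157.8, 76.6]
orientation: [-0.032, 3.141, -0.0]
ft_force: [0.7, -3.2, 0.9]
width: 13.2
grasp_force: 30.0
```

>>> {"op": "servo_tool", "data": {
  "deltas": [
    [[0, -0.2, 1], [0, 0, 0]],
    [[0, -0.4, 2], [0, 0, 0]],
    [[0, -0.6, 3], [0, 0, 0]],
    [[0, -0.7, 4], [0, 0, 0]],
    [[0, -0.7, 4], [0, 0, 0]]
  ]
}}

```text
t: 9.3
ee_pos: [540.2, 157.1, 72.5]
orientation: [-0.032, 3.141, -0.0]
ft_force: [-0.3, -3.9, 1.2]
width: 12.7
grasp_force: 30.0
```

>>> {"op": "servo_tool", "data": {
  "deltas": [
    [[0, -0.1, 1], [0, 0, 0]],
    [[0, -0.2, 2], [0, 0, 0]],
    [[0, -0.3, 3], [0, 0, 0]],
    [[0, -0.3, 4], [0, 0, 0]],
    [[0, -0.3, 5], [0, 0, 0]]
  ]
}}

```text
t: 9.72
ee_pos: [539.8, 156.8, 67.3]
orientation: [0.032, -3.141, 0.0]
ft_force: [0.2, -4.1, 1.1]
width: 12.8
grasp_force: 30.0
```

>>> {"op": "servo_tool", "data": {
  "deltas": [
    [[0, 0, 1], [0, 0, 0]],
    [[0, 0, 2], [0, 0, 0]],
    [[0, 0, 3], [0, 0, 0]],
    [[0, 0, 4], [0, 0, 0]],
    [[0, 0, 5], [0, 0, 0]]
  ]
}}

```text
t: 10.13
ee_pos: [540.0, 156.9, 62.5]
orientation: [0.032, -3.141, 0.0]
ft_force: [-0.6, -3.9, -0.1]
width: 12.8
grasp_force: 30.0
```

5 mm to go. I'll touch down slowly.

>>> {"op": "servo_tool", "data": {
  "deltas": [
    [[0, 0, 0.8], [0, 0, 0]],
    [[0, 0, 1.6], [0, 0, 0]],
    [[0, 0, 2.4], [0, 0, 0]],
    [[0, 0, 3.2], [0, 0, 0]],
    [[0, 0, 4], [0, 0, 0]]
  ]
}}

```text
t: 10.55
ee_pos: [540.2, 157.0, 58.6]
orientation: [-0.032, 3.141, 0.0]
ft_force: [-0.4, -4.9, 0.5]
width: 12.9
grasp_force: 30.0
```

>>> {"op": "servo_tool", "data": {
  "deltas": [
    [[0, 0, 0.3], [0, 0, 0]],
    [[0, 0, 0.6], [0, 0, 0]],
    [[0, 0, 0.6], [0, 0, 0]]
  ]
}}

```text
t: 10.8
ee_pos: [540.1, 157.0, 58.0]
orientation: [-0.032, 3.141, 0.0]
ft_force: [0.1, -3.6, -1.3]
width: 12.8
grasp_force: 30.0
```

>>> {"op": "servo_tool", "data": {
  "deltas": [
    [[0, 0, 0.3], [0, 0, 0]],
    [[0, 0, 0.6], [0, 0, 0]],
    [[0, 0, 0.6], [0, 0, 0]]
  ]
}}

```text
t: 11.05
ee_pos: [540.2, 157.0, 57.5]
orientation: [-0.032, 3.141, 0.0]
ft_force: [0.3, -4.3, -0.8]
width: 13.0
grasp_force: 30.0
```

>>> {"op": "servo_tool", "data": {
  "deltas": [
    [[0, 0, 0.3], [0, 0, 0]],
    [[0, 0, 0.5], [0, 0, 0]],
    [[0, 0, 0.5], [0, 0, 0]]
  ]
}}

```text
t: 11.3
ee_pos: [540.2, 157.0, 57.4]
orientation: [-0.032, 3.141, 0.0]
ft_force: [-1.7, -4.7, 5.1]
width: 13.0
grasp_force: 30.0
```

>>> {"op": "servo_tool", "data": {
  "deltas": [
    [[0, 0, 0.3], [0, 0, 0]],
    [[0, 0, 0.5], [0, 0, 0]],
    [[0, 0, 0.5], [0, 0, 0]]
  ]
}}

```text
t: 11.55
ee_pos: [540.2, 157.0, 57.4]
orientation: [-0.032, 3.141, -0.0]
ft_force: [-2.7, -5.0, 10.0]
width: 13.0
grasp_force: 30.0
```

>>> {"op": "servo_tool", "data": {
  "deltas": [
    [[0, 0, -0.5], [0, 0, 0]],
    [[0, 0, -0.5], [0, 0, 0]],
    [[0, 0, -0.5], [0, 0, 0]],
    [[0, 0, -0.5], [0, 0, 0]],
    [[0, 0, -0.5], [0, 0, 0]]
  ],
  "grip": 0.3
}}

```text
t: 11.97
ee_pos: [540.1, 157.2, 56.8]
orientation: [0.032, -3.141, -0.0]
ft_force: [0.3, 0.9, 0.0]
width: 30.3
grasp_force: 0.0
```

>>> {"op": "servo_tool", "data": {
  "deltas": [
    [[0, 0, -20], [0, 0, 0]],
    [[0, 0, -50], [0, 0, 0]],
    [[0, 0, -80], [0, 0, 0]],
    [[0, 0, -80], [0, 0, 0]],
    [[0, 0, -80], [0, 0, 0]]
  ]
}}

```text
t: 12.38
ee_pos: [541.3, 157.4, 138.6]
orientation: [-0.032, 3.138, 0.002]
ft_force: [-0.4, 0.3, -0.1]
width: 30.5
grasp_force: 0.0
```

```bash
python3 - <<'E'
from h import *
togo(590,-230.7,140,0.07)
im=get_image("wrist"); c=cloud(im); cv2.imwrite("pics/w4.png",im["frame"])
yp=c[:,1]-(c[:,0]-540)*0.02
q=(abs(c[:,0]-540)<45)&(abs(yp-157.5)<14)&(c[:,2]>86)&(c[:,2]<105)
print(cv2.minAreaRect(c[q][:,:2].astype(np.float32)),np.percentile(c[q][:,2],[5,50,95]),q.sum())
q=(abs(c[:,0]-540)<45)&(abs(yp-157.5)<14)&(c[:,2]>55)&(c[:,2]<80)
print(np.percentile(yp[q],[3,50,97]),q.sum())
E
```

```text
pos [541.3 157.4 138.6] F [-0.4  0.3 -0.1] w 30.5 t 12.3833 shift [ -40.8 -389.    -1.7] turn [ 0.001  0.004 -0.05 ]
((539.9437255859375, 156.7739715576172), (70.12646484375, 12.943589210510254), 0.5951470732688904) [92.79502974 94.05610306 95.11218562] 2154
[150.87181637 156.68293983 162.68111554] 98
```

View pics/w4.png

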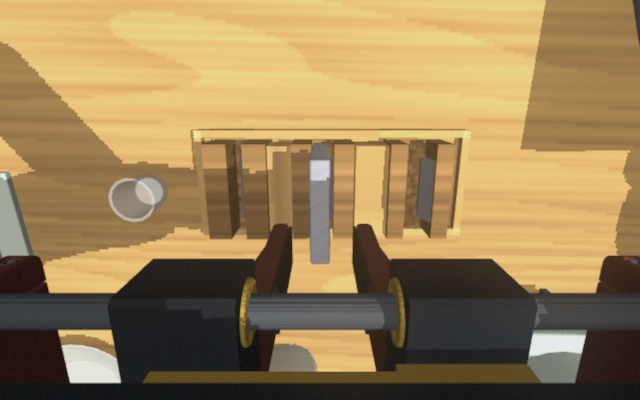

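The picture shows the thick plate (columns 310–330) standing in the middle slot, top at 94 mm, centred and upright. On to the thin plate.

>>> {"op": "servo_tool", "data": {
  "deltas": [
    [[-20, -195, 0], [0, 0, 0]],
    [[-20, -195, 0], [0, 0, 0]],
    [[-20, -195, 0], [0, 0, 0]],
    [[-20, -195, 0], [0, 0, 0]],
    [[-20, -195, 0], [0, 0, 0]]
  ],
  "grip": -0.6
}}

```text
t: 12.85
ee_pos: [563.0, -40.3, 135.2]
orientation: [0.031, -3.139, 0.0]
ft_force: [0.8, -0.0, 0.2]
width: 60.4
grasp_force: 0.0
```

>>> {"op": "servo_tool", "data": {
  "deltas": [
    [[-20, -194, 0], [0, 0, -0.05]],
    [[-20, -194, 0], [0, 0, -0.05]],
    [[-20, -194, 0], [0, 0, -0.05]],
    [[-20, -194, 0], [0, 0, -0.05]],
    [[-20, -194, 0], [0, 0, -0.05]]
  ]
}}

```text
t: 13.27
ee_pos: [587.1, -234.3, 135.0]
orientation: [0.108, -3.138, -0.001]
ft_force: [-0.3, -0.4, 0.5]
width: 70.6
grasp_force: 0.0
```

>>> {"op": "servo_tool", "data": {
  "deltas": [
    [[0, 0, 0], [0, 0, 0]],
    [[0, 0, 0], [0, 0, 0]],
    [[0, 0, 0], [0, 0, 0]]
  ]
}}

```text
t: 13.52
ee_pos: [586.8, -230.2, 135.3]
orientation: [0.11, -3.137, -0.003]
ft_force: [-0.5, 0.3, 0.1]
width: 70.4
grasp_force: 0.0
```

```bash
python3 - <<'E'
from h import *
im=get_image("wrist"); c=cloud(im)
q=c[(c[:,0]>530)&(c[:,0]<650)&(c[:,1]>-265)&(c[:,1]<-200)&(c[:,2]>81)&(c[:,2]<92)]
r=cv2.minAreaRect(q[:,:2].astype(np.float32)); print(r,np.median(q[:,2]),len(q))
togo(r[0][0],r[0][1],49.5,0.07)
E
```

```text
((590.2359619140625, -230.3620147705078), (69.72282409667969, 7.480490684509277), 4.062309265136719) 86.04637259030203 1218
pos [ 587.  -229.7  135.7] F [-0.6  0.3  0.5] w 70.3 t 13.5667 shift [-3.3 -1.  86.2] turn [ 0.001 -0.002  0.001]
```

>>> {"op": "servo_tool", "data": {
  "deltas": [
    [[-3, -0.6, 30], [0, 0, 0]],
    [[-3, -0.6, 60], [0, 0, 0]],
    [[-3, -0.6, 80], [0, 0, 0]],
    [[-3, -0.6, 86], [0, 0, 0]],
    [[-3, -0.6, 86], [0, 0, 0]]
  ]
}}

```text
t: 13.98
ee_pos: [589.6, -229.5, 49.1]
orientation: [0.113, -3.136, -0.003]
ft_force: [-0.8, -0.5, 0.2]
width: 70.0
grasp_force: 0.0
```

>>> {"op": "servo_tool", "data": {
  "deltas": [
    [[0, 0, 0], [0, 0, 0]],
    [[0, 0, 0], [0, 0, 0]],
    [[0, 0, 0], [0, 0, 0]],
    [[0, 0, 0], [0, 0, 0]]
  ]
}}

```text
t: 14.32
ee_pos: [591.8, -231.8, 52.4]
orientation: [-0.11, 3.138, -0.001]
ft_force: [-0.1, -0.3, 0.5]
width: 70.1
grasp_force: 0.0
```

>>> {"op": "servo_tool", "data": {
  "deltas": [
    [[1, 1, 2.5], [0, 0, 0]],
    [[1, 1, 2.5], [0, 0, 0]],
    [[1, 1, 2.5], [0, 0, 0]],
    [[1, 1, 2.5], [0, 0, 0]]
  ],
  "grip": 1
}}

```text
t: 14.65
ee_pos: [589.9, -230.7, 48.5]
orientation: [0.11, -3.14, 0.0]
ft_force: [0.3, 0.2, 0.4]
width: 46.8
grasp_force: 0.0
```

>>> {"op": "servo_tool", "data": {
  "deltas": [
    [[0, 0, 0], [0, 0, 0]],
    [[0, 0, 0], [0, 0, 0]],
    [[0, 0, 0], [0, 0, 0]],
    [[0, 0, 0], [0, 0, 0]],
    [[0, 0, 0], [0, 0, 0]]
  ]
}}

```text
t: 15.07
ee_pos: [589.9, -230.6, 48.5]
orientation: [0.11, -3.14, -0.0]
ft_force: [-0.2, -0.3, -0.2]
width: 13.8
grasp_force: 0.0
```

>>> {"op": "servo_tool", "data": {
  "deltas": [
    [[0, 0, 0], [0, 0, 0]],
    [[0, 0, 0], [0, 0, 0]],
    [[0, 0, 0], [0, 0, 0]]
  ]
}}

```text
t: 15.32
ee_pos: [589.9, -230.6, 48.4]
orientation: [0.11, -3.14, -0.0]
ft_force: [-0.1, -0.5, -0.3]
width: 8.1
grasp_force: 30.0
```

>>> {"op": "servo_tool", "data": {
  "deltas": [
    [[0, 0, -20], [0, 0, 0]],
    [[0, 0, -45], [0, 0, 0]],
    [[0, 0, -75], [0, 0, 0]],
    [[0, 0, -92], [0, 0, 0]],
    [[0, 0, -92], [0, 0, 0]]
  ]
}}

```text
t: 15.73
ee_pos: [592.3, -231.6, 144.6]
orientation: [-0.11, 3.133, -0.004]
ft_force: [0.6, -0.4, -1.4]
width: 8.0
grasp_force: 30.0
```

>>> {"op": "servo_tool", "data": {
  "deltas": [
    [[3, 30, 0], [0, 0, 0]],
    [[6, 65, 0], [0, 0, 0]],
    [[9, 100, 0], [0, 0, 0]],
    [[12, 135, 0], [0, 0, 0]],
    [[13.6, 162, 0], [0, 0, 0]]
  ]
}}

```text
t: 16.15
ee_pos: [563.2, -67.7, 139.0]
orientation: [0.111, -3.137, -0.001]
ft_force: [-0.1, -0.7, -1.1]
width: 7.9
grasp_force: 30.0
```

>>> {"op": "servo_tool", "data": {
  "deltas": [
    [[3, 35, 0], [0, 0, 0.02]],
    [[6, 70, 5], [0, 0, 0.05]],
    [[9, 105, 10], [0, 0, 0.05]],
    [[12, 140, 20], [0, 0, 0.05]],
    [[13.7, 162.4, 25], [0, 0, 0.05]]
  ]
}}

```text
t: 16.57
ee_pos: [538.0, 93.5, 113.6]
orientation: [0.033, -3.139, -0.0]
ft_force: [-0.4, -0.4, -1.4]
width: 8.0
grasp_force: 30.0
```

>>> {"op": "servo_tool", "data": {
  "deltas": [
    [[0, 0, 0], [0, 0, 0]],
    [[0, 0, 0], [0, 0, 0]],
    [[0, 0, 0], [0, 0, 0]],
    [[0, 0, 0], [0, 0, 0]]
  ]
}}

```text
t: 16.9
ee_pos: [540.1, 90.1, 115.3]
orientation: [0.03, -3.141, 0.0]
ft_force: [-1.0, -0.2, -1.5]
width: 7.9
grasp_force: 30.0
```

```bash
python3 - <<'E'
from h import *
togo(540,91.1,92,0.02)
im=get_image("wrist"); cv2.imwrite("pics/w5.png",im["frame"]); c=cloud(im)
yp=c[:,1]-(c[:,0]-540)*0.02
for z0 in(78,85,92):
    q=(abs(c[:,0]-540)<38)&(abs(yp-91)<9)&(abs(c[:,2]-z0)<4); print(z0,q.sum(),np.percentile(yp[q],[2,50,98]) if q.sum() else '', np.percentile(c[q][:,0],[2,98]) if q.sum() else '')
m=(c[:,0]>490)&(c[:,0]<580)&(c[:,2]<50)
b=np.floor(yp).astype(int)
print([(k,int(round(100*np.mean(abs(c[m&(b==k),2]-44)<2.0)))) for k in list(range(64,70))+list(range(82,100))+list(range(113,118)) if (m&(b==k)).any()])
E
```

```text
pos [540.1  90.1 115.3] F [-1.  -0.2 -1.5] w 7.9 t 16.9 shift [ 0.1  1.1 23.3] turn [-0.    -0.    -0.001]
78 27 [87.48852347 91.32095616 94.8482543 ] [505.54996988 506.71098845]
85 30 [87.32816646 91.04020637 94.76432098] [505.3849949  506.48596318]
92 39 [87.488676   90.78474335 94.62101946] [505.46804087 506.19582086]
[(64, 0), (65, 0), (66, 0), (67, 71), (68, 79), (69, 82), (82, 74), (83, 78), (84, 58), (85, 27), (86, 0), (87, 0), (88, 0), (89, 0), (90, 0), (91, 0), (92, 0), (93, 0), (94, 0), (95, 0), (96, 0), (97, 44), (98, 76), (99, 79), (113, 83), (114, 79), (115, 75), (116, 0), (117, 0)]
```

>>> {"op": "servo_tool", "data": {
  "deltas": [
    [[0, 0.3, 8], [0, 0, 0]],
    [[0, 0.3, 15], [0, 0, 0]],
    [[0, 0.3, 20], [0, 0, 0]],
    [[0, 0.3, 23.5], [0, 0, 0]],
    [[0, 0.3, 23.5], [0, 0, 0]]
  ]
}}

```text
t: 17.37
ee_pos: [539.2, 91.1, 90.8]
orientation: [0.031, -3.139, 0.0]
ft_force: [0.2, -0.1, -0.8]
width: 7.7
grasp_force: 30.0
```

>>> {"op": "servo_tool", "data": {
  "deltas": [
    [[0, 0, 1], [0, 0, 0]],
    [[0, 0, 2], [0, 0, 0]],
    [[0, 0, 3], [0, 0, 0]],
    [[0, 0, 4], [0, 0, 0]],
    [[0, 0, 4], [0, 0, 0]]
  ]
}}

```text
t: 17.78
ee_pos: [539.9, 91.4, 87.9]
orientation: [-0.032, 3.141, -0.0]
ft_force: [0.3, -0.4, -1.3]
width: 7.9
grasp_force: 30.0
```

>>> {"op": "servo_tool", "data": {
  "deltas": [
    [[0, 0, 0.7], [0, 0, 0]],
    [[0, 0, 1.4], [0, 0, 0]],
    [[0, 0, 2], [0, 0, 0]],
    [[0, 0, 2], [0, 0, 0]]
  ]
}}

```text
t: 18.12
ee_pos: [539.9, 91.4, 85.9]
orientation: [0.032, -3.141, 0.0]
ft_force: [-0.1, -0.1, 0.3]
width: 7.9
grasp_force: 30.0
```

>>> {"op": "servo_tool", "data": {
  "deltas": [
    [[0, 0, 0.5], [0, 0, 0]],
    [[0, 0, 1], [0, 0, 0]],
    [[0, 0, 1], [0, 0, 0]]
  ]
}}

```text
t: 18.37
ee_pos: [539.9, 91.3, 84.9]
orientation: [0.032, -3.141, 0.0]
ft_force: [-0.5, 0.7, -0.9]
width: 8.0
grasp_force: 30.0
```

>>> {"op": "servo_tool", "data": {
  "deltas": [
    [[0, 0, 0.5], [0, 0, 0]],
    [[0, 0, 1], [0, 0, 0]],
    [[0, 0, 1], [0, 0, 0]]
  ]
}}

```text
t: 18.62
ee_pos: [539.9, 91.3, 83.9]
orientation: [0.032, -3.141, 0.0]
ft_force: [0.8, -0.5, -1.6]
width: 7.9
grasp_force: 30.0
```

Bottom edge is at 41.4 with no contact force, so it's inside the slot. Continuing down, easing toward -y as the cheek engages.

>>> {"op": "servo_tool", "data": {
  "deltas": [
    [[0, 0, 1], [0, 0, 0]],
    [[0, 0, 2], [0, 0, 0]],
    [[0, 0, 3], [0, 0, 0]],
    [[0, 0, 4], [0, 0, 0]],
    [[0, 0, 4], [0, 0, 0]]
  ]
}}

```text
t: 19.03
ee_pos: [540.0, 91.2, 79.9]
orientation: [0.032, -3.141, 0.0]
ft_force: [0.7, -1.1, -0.5]
width: 7.9
grasp_force: 30.0
```

>>> {"op": "servo_tool", "data": {
  "deltas": [
    [[0, -0.2, 1], [0, 0, 0]],
    [[0, -0.4, 2], [0, 0, 0]],
    [[0, -0.6, 3], [0, 0, 0]],
    [[0, -0.8, 4], [0, 0, 0]],
    [[0, -0.8, 4], [0, 0, 0]]
  ]
}}

```text
t: 19.45
ee_pos: [540.2, 90.4, 76.0]
orientation: [-0.032, 3.141, -0.0]
ft_force: [0.2, -2.9, 1.9]
width: 8.1
grasp_force: 30.0
```

>>> {"op": "servo_tool", "data": {
  "deltas": [
    [[0, -0.2, 1], [0, 0, 0]],
    [[0, -0.4, 2], [0, 0, 0]],
    [[0, -0.6, 3], [0, 0, 0]],
    [[0, -0.7, 4], [0, 0, 0]],
    [[0, -0.7, 4], [0, 0, 0]]
  ]
}}

```text
t: 19.87
ee_pos: [540.1, 89.8, 71.8]
orientation: [-0.032, 3.141, -0.0]
ft_force: [1.1, -3.8, 1.9]
width: 7.5
grasp_force: 30.0
```

>>> {"op": "servo_tool", "data": {
  "deltas": [
    [[0, 0, 1], [0, 0, 0]],
    [[0, 0, 2], [0, 0, 0]],
    [[0, 0, 3], [0, 0, 0]],
    [[0, 0, 4], [0, 0, 0]],
    [[0, 0, 4], [0, 0, 0]]
  ]
}}

```text
t: 20.28
ee_pos: [539.8, 89.8, 67.5]
orientation: [0.032, -3.141, 0.0]
ft_force: [0.5, -4.1, -0.3]
width: 7.8
grasp_force: 30.0
```

>>> {"op": "servo_tool", "data": {
  "deltas": [
    [[0, 0, 1], [0, 0, 0]],
    [[0, 0, 2], [0, 0, 0]],
    [[0, 0, 3], [0, 0, 0]],
    [[0, 0, 4], [0, 0, 0]],
    [[0, 0, 4], [0, 0, 0]]
  ]
}}

```text
t: 20.7
ee_pos: [539.7, 89.8, 63.7]
orientation: [0.032, -3.141, 0.0]
ft_force: [1.2, -4.6, -1.0]
width: 8.1
grasp_force: 30.0
```

>>> {"op": "servo_tool", "data": {
  "deltas": [
    [[0, 0, 1], [0, 0, 0]],
    [[0, 0, 2], [0, 0, 0]],
    [[0, 0, 3], [0, 0, 0]],
    [[0, 0, 4], [0, 0, 0]],
    [[0, 0, 5], [0, 0, 0]]
  ]
}}

```text
t: 21.12
ee_pos: [540.0, 89.9, 58.9]
orientation: [-0.032, 3.141, -0.0]
ft_force: [-0.3, -4.1, 1.5]
width: 8.1
grasp_force: 30.0
```

>>> {"op": "servo_tool", "data": {
  "deltas": [
    [[0, 0, 0.4], [0, 0, 0]],
    [[0, 0, 0.8], [0, 0, 0]],
    [[0, 0, 1.2], [0, 0, 0]],
    [[0, 0, 1.2], [0, 0, 0]]
  ]
}}

```text
t: 21.45
ee_pos: [540.0, 89.8, 57.7]
orientation: [-0.032, 3.141, -0.0]
ft_force: [0.6, -4.3, 1.1]
width: 8.1
grasp_force: 30.0
```

>>> {"op": "servo_tool", "data": {
  "deltas": [
    [[0, 0, 0.3], [0, 0, 0]],
    [[0, 0, 0.6], [0, 0, 0]],
    [[0, 0, 0.6], [0, 0, 0]]
  ]
}}

```text
t: 21.7
ee_pos: [540.0, 89.8, 57.2]
orientation: [-0.032, 3.141, -0.0]
ft_force: [0.4, -4.6, 1.3]
width: 7.7
grasp_force: 30.0
```

>>> {"op": "servo_tool", "data": {
  "deltas": [
    [[0, 0, 0.3], [0, 0, 0]],
    [[0, 0, 0.6], [0, 0, 0]],
    [[0, 0, 0.6], [0, 0, 0]]
  ]
}}

```text
t: 21.95
ee_pos: [540.0, 89.9, 56.6]
orientation: [-0.032, 3.141, 0.0]
ft_force: [-0.2, -4.5, 1.0]
width: 7.8
grasp_force: 30.0
```

>>> {"op": "servo_tool", "data": {
  "deltas": [
    [[0, 0, 0.3], [0, 0, 0]],
    [[0, 0, 0.5], [0, 0, 0]],
    [[0, 0, 0.5], [0, 0, 0]]
  ]
}}

```text
t: 22.2
ee_pos: [540.0, 89.9, 56.4]
orientation: [-0.032, 3.141, 0.0]
ft_force: [-0.8, -4.3, 5.4]
width: 7.5
grasp_force: 30.0
```

>>> {"op": "servo_tool", "data": {
  "deltas": [
    [[0, 0, 0.3], [0, 0, 0]],
    [[0, 0, 0.5], [0, 0, 0]],
    [[0, 0, 0.5], [0, 0, 0]]
  ]
}}

```text
t: 22.45
ee_pos: [540.1, 89.9, 56.4]
orientation: [-0.032, 3.141, 0.0]
ft_force: [-2.6, -5.6, 10.1]
width: 8.1
grasp_force: 30.0
```

>>> {"op": "servo_tool", "data": {
  "deltas": [
    [[0, 0, -0.5], [0, 0, 0]],
    [[0, 0, -0.5], [0, 0, 0]],
    [[0, 0, -0.5], [0, 0, 0]],
    [[0, 0, -0.5], [0, 0, 0]],
    [[0, 0, -0.5], [0, 0, 0]]
  ],
  "grip": 0.3
}}

```text
t: 22.87
ee_pos: [539.9, 90.1, 55.9]
orientation: [0.032, -3.141, -0.0]
ft_force: [0.4, -0.7, -0.3]
width: 30.6
grasp_force: 0.0
```

>>> {"op": "servo_tool", "data": {
  "deltas": [
    [[0, 0, -20], [0, 0, 0]],
    [[0, 0, -50], [0, 0, 0]],
    [[0, 0, -90], [0, 0, 0]],
    [[0, 0, -120], [0, 0, 0]],
    [[0, 0, -120], [0, 0, 0]]
  ]
}}

```text
t: 23.28
ee_pos: [543.6, 90.6, 181.9]
orientation: [-0.032, 3.132, 0.002]
ft_force: [0.4, -0.0, 0.9]
width: 30.6
grasp_force: 0.0
```

>>> {"op": "servo_tool", "data": {
  "deltas": [
    [[0, 0, 0], [0, 0, 0]],
    [[0, 0, 0], [0, 0, 0]],
    [[0, 0, 0], [0, 0, 0]],
    [[0, 0, 0], [0, 0, 0]]
  ]
}}

```text
t: 23.62
ee_pos: [538.9, 89.7, 174.4]
orientation: [0.032, -3.138, 0.001]
ft_force: [-0.8, -0.8, 0.4]
width: 30.5
grasp_force: 0.0
```

```bash
python3 - <<'E'
from h import *
togo(540,90,180,0.02)
im=get_image("wrist"); c=cloud(im); cv2.imwrite("pics/w6.png",im["frame"])
yp=c[:,1]-(c[:,0]-540)*0.02
for y0 in(90,157):
    q=(abs(c[:,0]-540)<45)&(abs(yp-y0)<14)&(c[:,2]>86)&(c[:,2]<105)
    print(cv2.minAreaRect(c[q][:,:2].astype(np.float32)),np.percentile(c[q][:,2],[5,50,95]),q.sum())
    q=(abs(c[:,0]-540)<45)&(abs(yp-y0)<14)&(c[:,2]>50)&(c[:,2]<75)
    if q.sum(): print(np.percentile(yp[q],[3,50,97]))
E
```

```text
pos [538.9  89.7 174.4] F [-0.8 -0.8  0.4] w 30.5 t 23.6167 shift [-1.1  0.2 -5.6] turn [-0.    -0.003  0.   ]
((540.2769165039062, 89.38648223876953), (69.56580352783203, 7.67172908782959), 1.21909499168396) [92.77264614 94.04519941 95.13181834] 1001
[85.97771709 89.4274652  93.36879127]
((539.9575805664062, 156.42877197265625), (69.558837890625, 13.48137378692627), 1.1959031820297241) [88.95035792 93.98278808 95.15194651] 1769
[149.81543047 150.08812292 158.24084184]
```

View pics/w6.png

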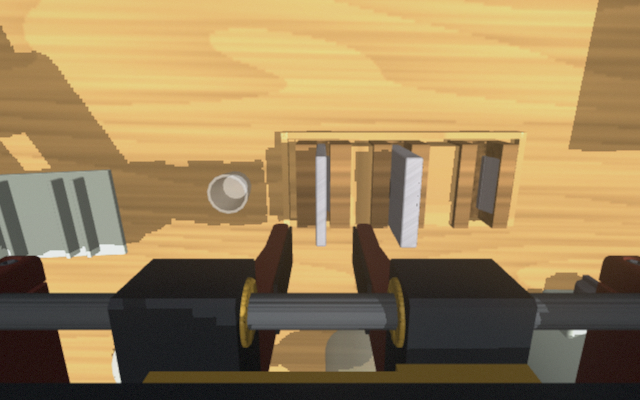

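The picture shows the thin plate at column 321 in the narrow slot and the thick plate at 405 in the middle slot. Both tops are at 94 mm, both stand upright and centred, the drainer is empty and the cup hasn't moved. Handing in.

```bash
python3 -c "
from workcell import close_job
print(close_job())"
```

```text
the job is handed in; nothing more can be done
None
```

Both plates are standing upright on their slot floors, thick one in the middle slot and thin one in the narrow slot, about centred and let go of; the highest force reading was about 12 N, and the job was handed in at about 24 s.

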